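# Pop the round cap off the button box with the puller

### The job

Pull the round cap off the button box: take the puller by its handle, slide its fork under the round cap until the fork stops against the cap's stud, and pull straight up until the cap pops off onto the fork; its greased catch lets go slowly, so keep a steady pull and stay under 25 N. Then stand the puller upright in the steel tray with the cap still lying on its fork and let go. Go gently: feel your way, do not press the springy plate under the caps down by more than about 1.5 mm, and do not ram the box (25 N at most). Keep the fingers off the round cap, leave the two square caps on their studs and leave the things lying about where they are.

Things in the scene. Friction and masses are not known exactly. Their poses are not given: they have to be found in the camera images.
- button_box: Grey control box on levelling feet, fixed, 80 mm (its x) x 150 mm (its y); origin 45 mm below the flat top of its aluminium bezel plate, 0 to 8 mm above the bench. Three studs stand through the plate at x = 0, y = -46, 0, +46 mm, each with a cap; which cap is where varies. Stud: a square shoulder 15 x 15 mm, 7 mm high above the plate, then a pin, diameter 11 mm, 12 mm high. Its -x side faces the robot.
- bezel (a joint): How far (m) the bezel plate, 74 x 144 mm, is pressed down. It floats on springs: it begins to yield at about 2 N, then 1.5 N per mm; 0 when left alone, stop at 3 mm. Too deep (over 1.5 mm) harms the contact foil under it.
- round_cap: The cap to remove: black, fluted round cylinder, diameter 24 mm, 20 mm tall, on a round flange of diameter 31 mm, 4 mm thick; 20 g. Origin: centre of its underside. Gap between bezel plate and flange: 7 mm. A greased sprung catch holds it: up to about 5 N of straight pull it stays; held at 10 N it frees in about 6 s, at 15 N in 2 to 3 s: it creeps up 1 mm, then lets go suddenly and the force drops. Clear of the pin at 12 mm.
- square_cap_1: Black square cap 26 by 26 by 20 mm, to be left on its stud. Origin in the centre of its underside.
- square_cap_2: A second cap just like it, also to be left on its stud.
- puller: The puller: C-shaped aluminium hand tool with a black handle, 98 mm tall, about 90 g, standing upright by itself. z up; its fork points along its +x. Origin on its flat underside, straight below the handle's middle. At the back a spine (x = -27.5 to -20 mm) rises to z = 48 mm and carries an arm over the cap (z = 40 to 48 mm).
- puller_seat (a point): On the puller, 3 mm above its origin, level with the tines' top: a hooked cap's origin comes here. Two tines 3 mm thick, 32 mm over all; slot 17 mm wide, open to +x, closed at x = -9 mm; the tine tips (x = 18 to 21.5 mm) are raised hooks whose top is 6 mm above the underside. With the slot's end against the stud's shoulder, the origin is 1.5 mm past the stud's axis.
- puller_grip (a point): Middle of the puller's upright handle, 75 mm above its origin. The handle runs from z = 48 to 98 mm and is 22 mm along the puller's x and 14 mm along its y; best gripped across the 14 mm.
- tray: Fixed shallow steel tray, 110 mm (its x) by 120 mm (its y), walls 16 mm high and 2.5 mm thick, floor 2.5 mm thick. Origin in the centre of its underside.
- circuit_board: Green circuit board, 38 x 38 x 9 mm, lying near the front edge; bystander.
- motor: Small white motor with a shaft and a cable tail, 29 x 67 x 33 mm, near the front edge; bystander.
- syringe: Flux syringe, 26 x 102 x 16 mm, lying near the front edge; bystander.
- cutters: Blue-handled flush cutters, 30 x 114 x 10 mm, lying in front of the middle of the bench; bystander.
- hex_driver: Red-handled screwdriver, 18 x 173 x 17 mm, lying behind; bystander.

How it is judged:
By the outcome, as a careful person would: the job done as asked, in the order asked, and still so for the second after the job is handed in, with the robot touching nothing.
It also fails if it takes over 72 s, if anything falls off the work surface, if the arm or the gripper's body presses on something with over 40 N, if the wrist force passes 120 N, or if a joint passes its speed limit or range.

### The arm

A 6-joint arm with a two-finger parallel gripper is mounted at the origin on a cart in front of the work surface, level with it; the furniture and walls round the work are solid. World frame = base frame: x ahead of the robot, y to its left, z up, the work surface at z = 0. Lengths are in mm, angles in rad, forces in N, time in s.
With the tool pointing down it reaches from about 300 to 875 mm from the base axis. Payload 4.2 kg.
Tool frame: the origin (TCP) lies between the finger pads; the fingertips stand arm.tip_reach ahead of it and the grasp point (between the pads) lies 2 mm behind it (arm.tip_reach is the distance from the TCP to the fingertips, in mm); z points along the fingers, y is the direction in which the jaws open and shut (so a half turn about z gives the same grasp; the last joint's range is limited). The gripper opens to 85 mm and grips with 20 to 120 N. Pads are 22 mm wide; open, the fingers measure 114 mm over their backs; the gripper's body (76 mm by 85 mm) begins 54 mm behind the grasp point. The pads swing forward as they close: fully open they stand 13 mm farther back than shut.
Start: joints at [-1.168, 0.32, 1.565, -0, 1.257, -0.02], TCP at [235.935, -524.38, 248.338] pointing down, gripper open.
Joint ranges: [-3.11, 3.11], [-0.84, 2.01], [0.21, 2.61], [-1.34, 4.49], [0.05, 2.63], [-2.56, 2.56]. Speed limits (rad/s): [2.57, 2.57, 3.14, 3.14, 3.14, 3.14].

### API

Orientations are given as [roll, pitch, yaw] about the fixed x, y, z axes, in that order (R = Rz(yaw) Ry(pitch) Rx(roll)).
In Python, from rig import status, imaging, order, arm gives the robot as it stands. The module is installed in compiled form; this text tells all that it offers.
- The arm moves only by the tool drive_tool, never from a script. Its arguments are lists of equal length, an entry for each row: "dp": the shift along the tool's x, y, z in mm, a list of three; "twist": the turn, a rotation vector about the tool's x, y, z in rad, a list of three; "jaw": the finger opening in mm, from 0 to 85.4. A call has 1 to 20 rows; each row is the pose to reach, as a shift and turn from the pose measured when the call began, along the tool's axes at that moment; what a row does not reach only later rows make up. A row lasts 1/8 s, in which the tool goes at most 62.5 mm and 10.7 degrees, less where a joint would pass 70% of its speed; a pose out of reach is approached as far as the arm can. A call with a gripper value outside its range is refused whole. The fingers move at their own pace and stop on an object; "grip_force" is the grip in N (left out, the last holds). Time passes only in rows, so rows that repeat a pose let the fingers close. It gives the time, the measured TCP pose, the force and the opening at its end, in the units of the state.
- status.observe(): the state, without advancing time (a new reading comes with each control period).
- imaging.grab_frame(name): name is "scene" or "side" or "wrist"; returns a dict with "pixels" (480x640x3 uint8, red, green, blue), "depth" (480x640 float32, mm along the optical axis (not along the pixel's ray), 0 where there is no reading), "fovy" (degrees; the focal length in pixels is half the picture's height over the tangent of half this angle, whatever the lens; pixels are square), "cx", "cy" (the principal point, pixels), "cam_to_world" (4x4, takes a point from camera to world coordinates); the wrist camera has in their place "T_tool_cam" (4x4, takes a point from camera to tool coordinates, whose origin is the TCP and whose axes are the flange's). Camera axes: x right, y up, looking along -z (the intrinsics and any distortion apply to the point x, -y, -z); pixel columns grow to the right and rows downward; lengths in mm; the calibration is good to about 2 mm. The wrist camera is an equidistant fisheye: a pixel r from the principal point sees the ray r / f radians off the axis. A picture is of the moment at which its call begins: read the wrist's pose just before it.
- order.close_job(): hands the job in, once; it reports no verdict.
The state is a dict: "time_s": time; "joint_pos": joint angles; "joint_vel": joint speeds; "joint_torque": joint torques, N m; "ee_pos": TCP position; "tool_rot": TCP orientation; "force": force on the tool from outside, world axes, zero at the start; "ft_torque": the same for the moment, N m; "finger_gap": opening from 0.0 (shut) to 1.0 (fully open).
Only numpy, scipy, OpenCV 4.12 (cv2) and the standard library are available. Lean on these libraries where they do the work, as an engineer would, in place of code of your own. Each camera call takes 0.05 s, during which the arm holds its last target.

## Working session

There is one attempt and no reset: what is moved stays moved. The work goes in short steps, Python scripts to look and compute and a tool call to move; the robot and the scene stay as the last step left them, time stands still between calls to the robot, and variables do not carry over. Pictures are saved under pics/ and viewed, and the job is handed in when it is done.

Besides the shell and the picture viewer there is one more tool, called after "Emit:" as a command line: name --argument value ..., lists and objects as JSON in quotes. drive_tool: Moves the arm, as the interface text tells. Its arguments: {"type":"object","properties":{"dp":{"type":"array"},"twist":{"type":"array"},"jaw":{"type":"array"},"grip_force":{"type":"number"}},"required":["dp","twist","jaw"]}

```bash
mkdir -p pics; python3 - <<'E'
from rig import status, imaging, arm
import cv2,numpy as np
print(status.observe()); print(arm.tip_reach)
for n in ("scene","side","wrist"):
    f=imaging.grab_frame(n); cv2.imwrite(f"pics/{n}0.png",f["pixels"][:,:,::-1]); np.savez(f"pics/{n}0.npz",**f)
    print(n,{k:v for k,v in f.items() if k not in("pixels","depth")}, (f["depth"]>0).mean())
E
```

```text
{'time_s': 0.0, 'joint_pos': array([-1.16798913e+00,  3.20311903e-01,  1.56571164e+00, -3.45439016e-05,
        1.25741059e+00, -2.00248779e-02]), 'joint_vel': array([-0.00097684, -0.00042452,  0.00086518,  0.00130889, -0.00102709,
        0.00115328]), 'joint_torque': array([-9.61229125e-04, -4.15532970e+01, -2.34158760e+01, -1.44978303e-04,
        8.09463876e-03, -2.90979256e-05]), 'ee_pos': array([ 235.7448007 , -523.94238847,  247.45809478]), 'tool_rot': array([-3.13975089e+00, -4.03769665e-06,  4.22842751e-01]), 'force': array([-0.03728284,  0.86961285, -0.1322527 ]), 'ft_torque': array([-0.00312077, -0.00119748,  0.01426509]), 'finger_gap': 1.003253257189389}
17.0
scene {'fovy': 43.51029778822969, 'cx': 323.5315722043684, 'cy': 235.8869525474484, 'cam_to_world': array([[ 6.61404273e-01,  3.44411110e-01, -6.66277251e-01,
        -3.98877340e+02],
       [-7.49630868e-01,  3.32515326e-01, -5.72264904e-01,
        -6.72768801e+02],
       [ 2.44530065e-02,  8.77960446e-01,  4.78108257e-01,
         7.29898107e+02],
       [ 0.00000000e+00,  0.00000000e+00,  0.00000000e+00,
      
[... 256 characters left out ...]
584741e-01,  8.04249616e-01,
         1.05558634e+03],
       [ 2.11103724e-02,  8.09888395e-01,  5.86204008e-01,
         7.57935028e+02],
       [ 0.00000000e+00,  0.00000000e+00,  0.00000000e+00,
         1.00000000e+00]])} 0.9960970052083333
wrist {'fovy': 65.70646984690485, 'cx': 317.91725190842516, 'cy': 238.6950111928863, 'T_tool_cam': array([[ 8.30427731e-04,  9.47255273e-01,  3.20478952e-01,
         8.17224612e+01],
       [ 9.99999579e-01, -9.11755643e-04,  1.03713391e-04,
        -1.54808095e-02],
       [ 3.90441549e-04,  3.20478731e-01, -9.47255631e-01,
        -1.25546783e+02],
       [ 0.00000000e+00,  0.00000000e+00,  0.00000000e+00,
         1.00000000e+00]])} 0.99591796875
```

View pics/scene0.png

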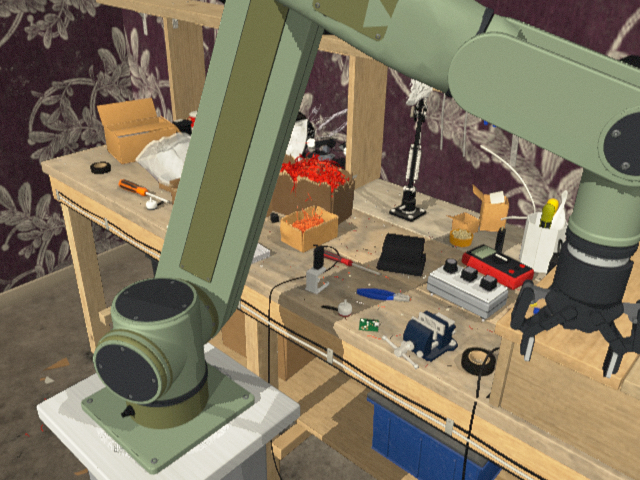

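View pics/side0.png

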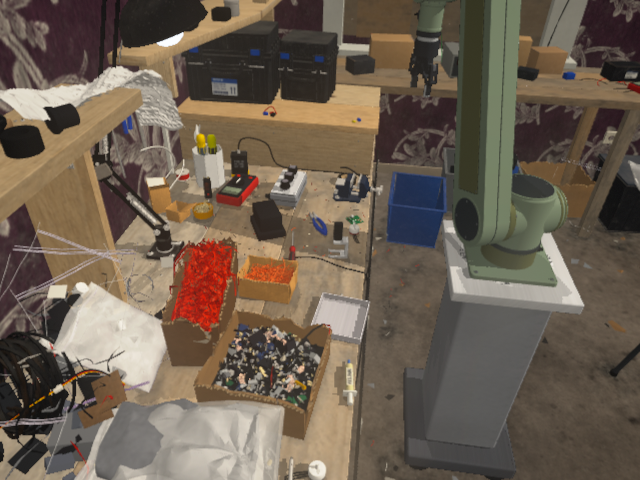

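View pics/wrist0.png

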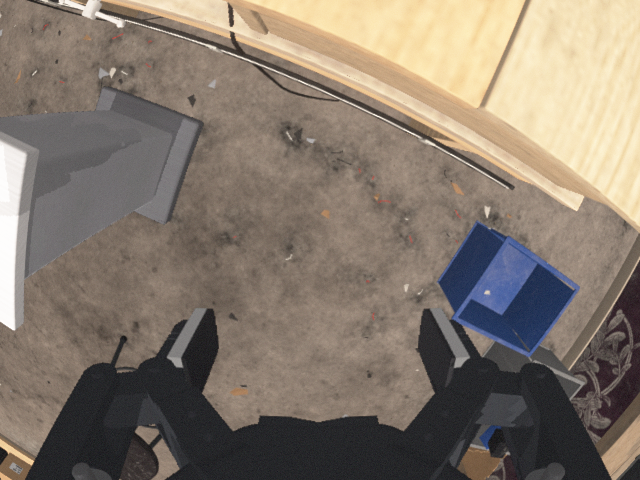

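Scene shows the box at about (470,285), with caps at (451,265), (468,273), (488,282), and the puller at (317,270). Side shows the tray at (340,315), the box at (288,185) and the puller at (338,240). Next I'll get rough positions from depth.

```bash
cat > h.py <<'E'
import numpy as np,cv2
from scipy.spatial.transform import Rotation as R
def load(n): return dict(np.load(n))
def foc(f): return 240/np.tan(np.radians(float(f["fovy"]))/2)
def T_tool(pos,rpy):
    T=np.eye(4);T[:3,:3]=R.from_euler('xyz',rpy).as_matrix();T[:3,3]=pos;return T
def c2w(f):
    if "cam_to_world" in f: return f["cam_to_world"]
    return T_tool(f["pos"],f["rpy"])@f["T_tool_cam"]
def dirs(f,uv):
    uv=np.atleast_2d(np.asarray(uv,float)); F=foc(f)
    d=(uv-[float(f["cx"]),float(f["cy"])])/F
    if "cam_to_world" in f: v=np.c_[d[:,0],-d[:,1],-np.ones(len(d))]
    else:
        r=np.hypot(*d.T)+1e-12; v=np.c_[d[:,0]/r*np.sin(r),-d[:,1]/r*np.sin(r),-np.cos(r)]
    return v
def onplane(f,uv,z):
    T=c2w(f); d=dirs(f,uv)@T[:3,:3].T; o=T[:3,3]
    return o+d*((z-o[2])/d[:,2])[:,None]
def bydepth(f,uv):
    uv=np.atleast_2d(uv).astype(int); v=dirs(f,uv); D=f["depth"][uv[:,1],uv[:,0]]
    p=v*(D/-v[:,2])[:,None]; T=c2w(f); return p@T[:3,:3].T+T[:3,3]
def cloud(f):
    g=np.stack(np.meshgrid(np.arange(640),np.arange(480)),-1).reshape(-1,2)
    return bydepth(f,g).reshape(480,640,3)
def project(f,P):
    T=np.linalg.inv(c2w(f)); p=np.atleast_2d(P)@T[:3,:3].T+T[:3,3]; F=foc(f)
    if "cam_to_world" in f: q=p[:,:2]/-p[:,2:]
    else:
        s=np.hypot(p[:,0],p[:,1]); q=p[:,:2]/(s[:,None]+1e-9)*np.arctan2(s,-p[:,2])[:,None]
    return np.c_[float(f["cx"])+F*q[:,0],float(f["cy"])-F*q[:,1]]
def shoot(tag,n="wrist"):
    from rig import status,imaging
    s=status.observe(); f=imaging.grab_frame(n); f=dict(f)
    if n=="wrist": f["pos"]=s["ee_pos"]; f["rpy"]=s["tool_rot"]
    np.savez(f"pics/{tag}.npz",**f); cv2.imwrite(f"pics/{tag}.png",f["pixels"][:,:,::-1]); return f,s
E
python3 - <<'E'
from h import *
np.set_printoptions(precision=1,suppress=True)
f=load("pics/scene0.npz"); print(bydepth(f,[(451,262),(468,271),(488,280),(428,288),(497,315),(510,298),(320,251),(315,270),(309,288),(380,294)]))
f=load("pics/side0.npz"); print(bydepth(f,[(340,315),(322,295),(368,302),(353,338),(313,320),(295,175),(288,185),(284,195),(338,228),(335,245),(320,227)]))
E
```

```text
[[ 606.  -166.3   81.1]
 [ 599.4 -210.5   80.8]
 [ 595.8 -257.8   81.5]
 [ 572.5 -138.5   18.9]
 [ 606.4 -286.     3.5]
 [ 684.3 -276.8    2.6]
 [ 431.    48.7   94.8]
 [ 424.6   56.    47.4]
 [ 406.3   56.     9.9]
 [ 491.1  -71.4   12.1]]
[[ 406.4  284.2    4.6]
 [ 452.5  235.9   13.8]
 [ 347.7  247.3   18.2]
 [ 373.2  356.7   14.4]
 [ 462.1  316.1   12.1]
 [ 596.6 -247.4   54. ]
 [ 601.3 -154.4   69.9]
 [ 609.6 -134.3   47.3]
 [ 435.8   66.6   86.8]
 [ 443.7   22.5    1.8]
 [ 491.9  -40.1   12.1]]
```

```bash
python3 - <<'E'
from h import *
np.set_printoptions(precision=1,suppress=True)
f=load("pics/side0.npz"); print(bydepth(f,[(280,115),(375,125),(375,92),(280,150),(205,160),(160,235)]))
f=load("pics/side0.npz"); C=cloud(f)
m=(C[...,0]>330)&(C[...,0]<750)&(C[...,1]>-330)&(C[...,1]<450)&(C[...,2]>120); print(m.sum()); 
for p in C[m][::400]: print(p)
E
```

```text
[[ 674.2 -418.1  173.9]
 [ 368.4 -405.2  168.7]
 [ 379.  -702.7  173.8]
 [ 670.5 -388.1   65.9]
 [ 863.3 -208.6   99.9]
 [ 871.6  132.4   60.6]]
2670
[749.4 137.5 595. ]
[725.5 134.  573.9]
[747.8 163.4 553.3]
[701.3 304.  161.9]
[672.7 325.2 151. ]
[650.3 347.7 141.1]
[645.2 377.6 120.7]
```

```bash
python3 - <<'E'
from h import *
a=cv2.imread("pics/side0.png"); cv2.imwrite("pics/side0c.png",cv2.resize(a[140:360,200:400],(800,600)[:1]*1+(880,) if 0 else (545,600),interpolation=cv2.INTER_CUBIC))
a=cv2.imread("pics/scene0.png"); cv2.imwrite("pics/scene0c.png",cv2.resize(a[230:330,290:390],(600,600),interpolation=cv2.INTER_CUBIC))
E
```

```text
(no output)
```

View pics/scene0c.png

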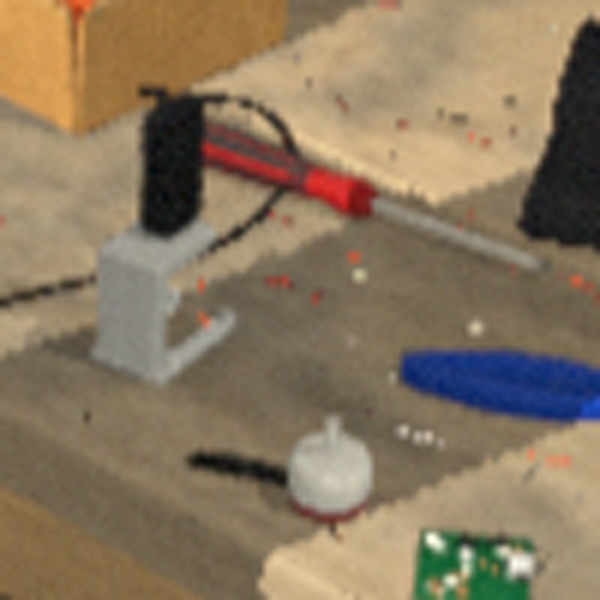

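View pics/side0c.png

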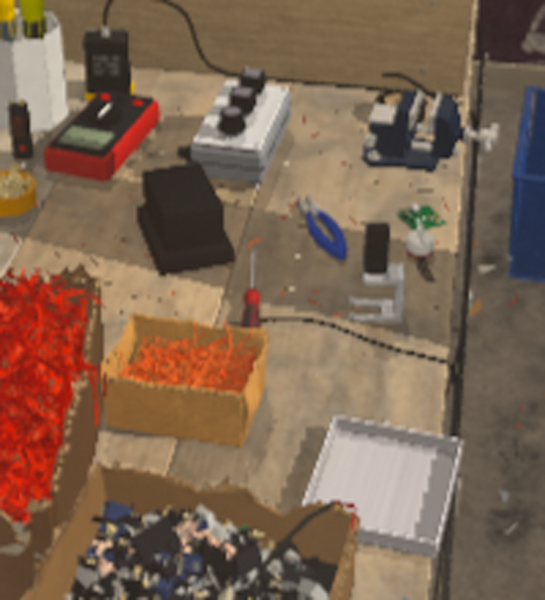

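The puller's fork points roughly world +x, away from the robot. Now the camera goes over the box.

Emit:
drive_tool --dp '[[40,-13,-3],[90,-28,-6],[140,-43,-9],[190,-58,-12],[240,-73,-16],[290,-88,-20],[340,-104,-24],[390,-120,-28],[430,-134,-31],[452,-141,-32],[452,-141,-32],[452,-141,-32]]' --twist '[[0,0,0.04],[0,0,0.08],[0,0,0.12],[0,0,0.16],[0,0,0.2],[0,0,0.25],[0,0,0.3],[0,0,0.35],[0,0,0.4],[0,0,0.423],[0,0,0.423],[0,0,0.423]]' --jaw '[60,60,60,60,60,60,60,60,60,60,60,60]'

```text
time_s: 1.65
ee_pos: [589.5, -210.4, 279.5]
tool_rot: [-3.141, 0.002, -0.0]
force: [0.8, 0.4, 0.2]
finger_gap: 0.698
```

```bash
python3 - <<'E'
from h import *
f,s=shoot("box1"); print(s["time_s"],s["ee_pos"],s["tool_rot"],s["force"],s["joint_pos"],s["finger_gap"])
E
```

```text
1.65 [ 589.516977   -210.44518697  279.51037244] [-3.14050276e+00  1.76714353e-03 -1.30393320e-04] [0.8406824  0.43561947 0.21175012] [-3.61441720e-01  3.86046801e-01  1.38522974e+00  4.02740858e-04
  1.37235445e+00  1.20940616e+00] 0.6984850720329189
```

View pics/box1.png

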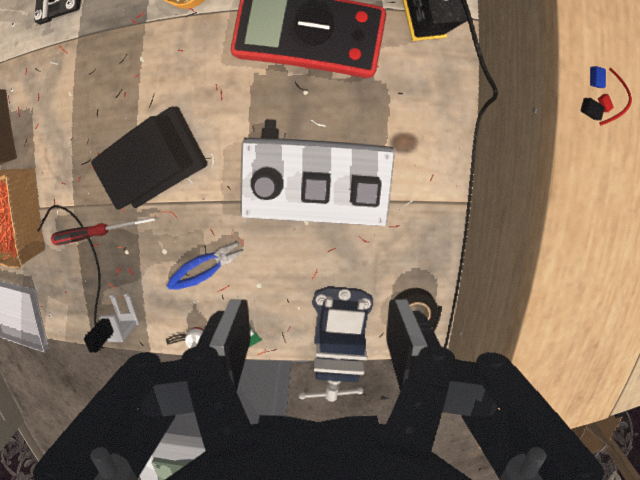

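Wrist picture: round cap at (266,183), square caps at (315,186) and (366,191). The puller is at (115,320), with a motor and vise to its right. I'll measure the bezel and caps.

```bash
python3 - <<'E'
from h import *
np.set_printoptions(precision=1,suppress=True)
f=load("pics/box1.npz"); C=cloud(f)
pr=f["pixels"].astype(int)
g=pr.min(2)
reg=(C[...,0]>530)&(C[...,0]<680)&(C[...,1]>-320)&(C[...,1]<-110)
bez=reg&(C[...,2]>40)&(C[...,2]<64)&(g>110)
b=C[bez]; print("bez",bez.sum(),np.median(b[:,2]),np.percentile(b[:,2],[5,95]))
A=np.c_[b[:,:2],np.ones(len(b))]; c=np.linalg.lstsq(A,b[:,2],rcond=None)[0];print("plane",c*[1000,1000,1])
r=cv2.minAreaRect(b[:,:2].astype(np.float32)); print(r)
top=reg&(C[...,2]>70)&(C[...,2]<95)
n,l,st,ct=cv2.connectedComponentsWithStats(top.astype(np.uint8))
for i in range(1,n):
    if st[i,4]>60:
        p=C[l==i]; print(st[i],ct[i],np.median(p,0),p.min(0),p.max(0))
a=f["pixels"][:,:,::-1]; cv2.imwrite("pics/box1c.png",cv2.resize(np.ascontiguousarray(a[125:240,230:410]),None,fx=4.4,fy=4.4,interpolation=cv2.INTER_CUBIC))
cv2.imwrite("pics/pul1c.png",cv2.resize(np.ascontiguousarray(a[270:370,70:220]),None,fx=5,fy=5,interpolation=cv2.INTER_CUBIC))
E
```

```text
bez 9019 52.747412634726345 [46.2 54.1]
plane [-14.    2.5  61.4]
((606.5822143554688, -208.19827270507812), (151.11412048339844, 79.79727935791016), 86.55172729492188)
[251 172  28  28 585] [264.7 185.7] [ 610.7 -163.    79.9] [ 598.4 -174.4   70.6] [ 622.  -150.    82.8]
[301 173  30  31 823] [315.2 187.9] [ 608.4 -207.9   79.3] [ 594.  -221.3   70.3] [ 620.9 -195.2   82. ]
[351 177  31  31 835] [365.8 191.7] [ 605.3 -253.4   79.4] [ 590.4 -267.5   70.1] [ 617.5 -240.5   81.9]
```

View pics/box1c.png

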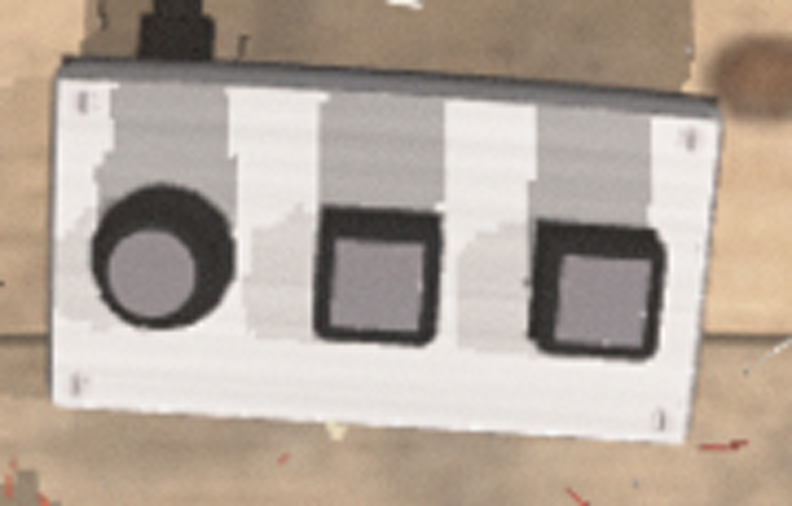

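View pics/pul1c.png

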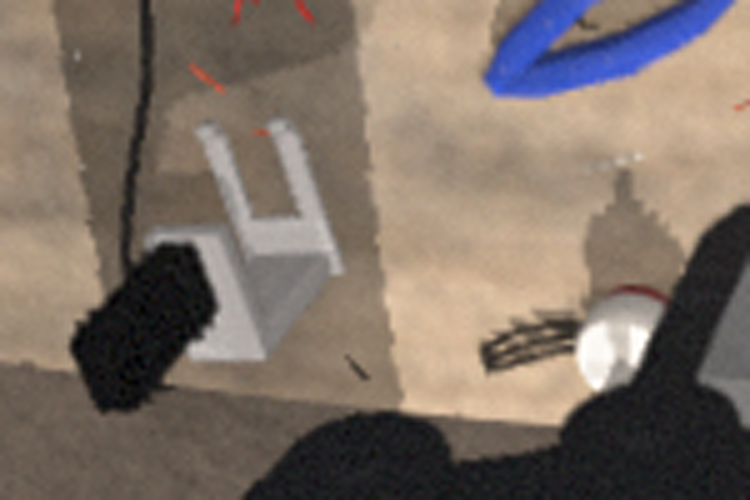

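Emit:
drive_tool --dp '[[-20,-35,0],[-48,-80,0],[-80,-125,0],[-110,-170,0],[-140,-215,0],[-162,-250,0],[-170,-265,0],[-170,-265,0],[-170,-265,0]]' --twist '[[0,0,0],[0,0,0],[0,0,0],[0,0,0],[0,0,0],[0,0,0],[0,0,0],[0,0,0],[0,0,0]]' --jaw '[60,60,60,60,60,60,60,60,60]'

```text
time_s: 2.82
ee_pos: [420.4, 53.5, 280.2]
tool_rot: [-3.141, 0.001, -0.002]
force: [0.4, 1.0, 0.2]
finger_gap: 0.705
```

```bash
python3 - <<'E'
from h import *
f,s=shoot("pul1"); print(s["time_s"],s["ee_pos"],s["tool_rot"],s["force"],s["joint_pos"],s["finger_gap"])
a=f["pixels"][:,:,::-1]; cv2.imwrite("pics/pul1d.png",cv2.resize(np.ascontiguousarray(a[120:270,240:400]),None,fx=4,fy=4,interpolation=cv2.INTER_CUBIC))
E
```

```text
2.825 [420.36240481  53.46170021 280.2244126 ] [-3.14111981e+00  9.27458223e-04 -1.88917765e-03] [0.35904487 1.04686919 0.16407497] [9.89577821e-02 5.71430622e-02 1.81955198e+00 5.91095937e-04
 1.26577281e+00 1.67146574e+00] 0.7047897911881184
```

View pics/pul1.png

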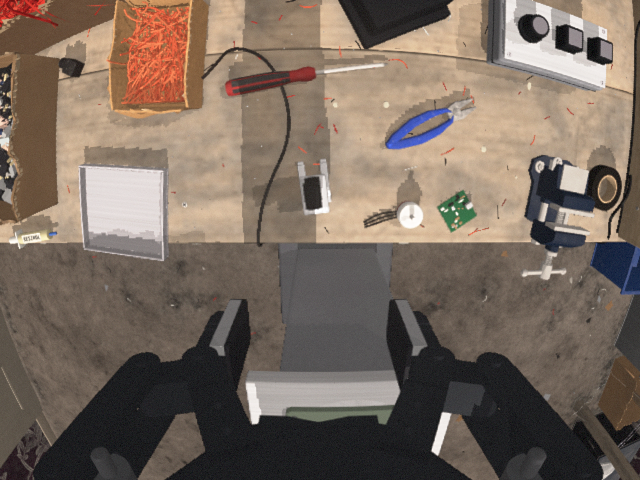

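View pics/pul1d.png

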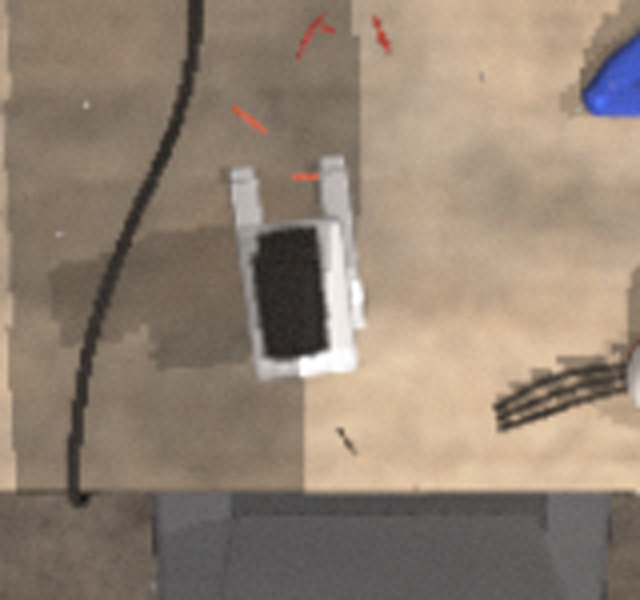

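```bash
python3 - <<'E'
from h import *
np.set_printoptions(precision=2,suppress=True)
f=load("pics/pul1.npz"); C=cloud(f); g=f["pixels"].astype(int).max(2)
reg=np.zeros((480,640),bool); reg[170:222,290:340]=1
m=(reg&(g<60)).astype(np.uint8); n,l,st,ct=cv2.connectedComponentsWithStats(m); i=1+np.argmax(st[1:,4]); print(st[i],ct[i])
p=C[l==i]; print("z",np.percentile(p[:,2],[5,50,95]))
ys,xs=np.where(l==i); W=onplane(f,np.c_[xs,ys],98.)
print("handle rect",cv2.minAreaRect(W[:,:2].astype(np.float32)), W.mean(0))
t=onplane(f,[(300.7,163.7),(323.3,160.8)],6.); print("tips",t, t.mean(0)); d=t[0]-t[1]; print("yaw",np.arctan2(-d[0],d[1]))
# tine left edge along line
reg2=(C[...,0]>340)&(C[...,0]<480)&(C[...,1]>200)&(C[...,1]<400)
# tray
tp=onplane(f,[(80,167),(165,170),(165,258),(83,252)],16.); print("tray",tp,tp.mean(0))
b=load("pics/box1.npz")
print("box caps top81", onplane(b,[(264.7,186.5),(316,187.5),(367,192)],81.))
E
```

```text
[304 177  17  32 453] [312.09 192.86]
z [65.36 97.34 98.8 ]
handle rect ((438.6246032714844, 58.235260009765625), (26.59393310546875, 12.837566375732422), 6.402369976043701) [438.59  58.17  98.  ]
tips [[451.9   71.86   6.  ]
 [454.99  47.52   6.  ]] [453.45  59.69   6.  ]
yaw 0.1262635783113184
tray [[462.18 342.39  16.  ]
 [450.93 223.72  16.  ]
 [345.66 236.68  16.  ]
 [351.89 359.46  16.  ]] [402.67 290.56  16.  ]
box caps top81 [[ 610.27 -163.1    81.  ]
 [ 609.09 -208.79   81.  ]
 [ 605.31 -254.28   81.  ]]
```

Emit:
drive_tool --dp '[[5,-1,20],[10,-3,60],[14,-4,100],[15,-5,120],[15,-5,125],[15,-5,125]]' --twist '[[0,0,-0.03],[0,0,-0.08],[0,0,-0.12],[0,0,-0.12],[0,0,-0.12],[0,0,-0.12]]' --jaw '[50,50,50,50,50,50]'

```text
time_s: 3.62
ee_pos: [435.8, 58.0, 155.3]
tool_rot: [-3.141, 0.001, 0.117]
force: [-0.1, -0.0, -0.2]
finger_gap: 0.587
```

```bash
python3 - <<'E'
from h import *
f,s=shoot("pul2"); print(s["time_s"],s["ee_pos"],s["tool_rot"],s["force"],s["finger_gap"])
E
```

```text
3.625 [435.84267012  57.99745155 155.29894085] [-3.14095534e+00  9.58229072e-04  1.16813965e-01] [-0.07272412 -0.04289122 -0.21454382] 0.5871623274355556
```

View pics/pul2.png

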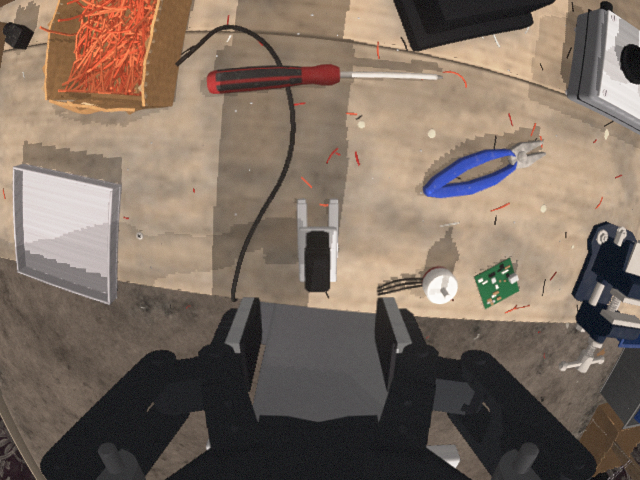

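```bash
python3 - <<'E'
from h import *
np.set_printoptions(precision=2,suppress=True)
f=load("pics/pul2.npz"); T=T_tool(f["pos"],f["rpy"])
def tl(p): return (p-T[:3,3])@T[:3,:3]
print("tips tool", tl(onplane(f,[(303,202),(334,202)],6.)))
print("handle top corners",tl(onplane(f,[(307,289),(329,289),(307,262),(329,262)],98.)))
a=f["pixels"][:,:,::-1]; cv2.imwrite("pics/pul2c.png",cv2.resize(np.ascontiguousarray(a[190:300,280:360]),None,fx=5,fy=5,interpolation=cv2.INTER_CUBIC))
E
```

```text
tips tool [[ 18.1  -11.14 149.29]
 [ 18.13  12.37 149.27]]
handle top corners [[-9.25 -5.75 57.31]
 [-9.23  6.3  57.3 ]
 [ 6.79 -5.59 57.3 ]
 [ 6.8   6.11 57.29]]
```

View pics/pul2c.png

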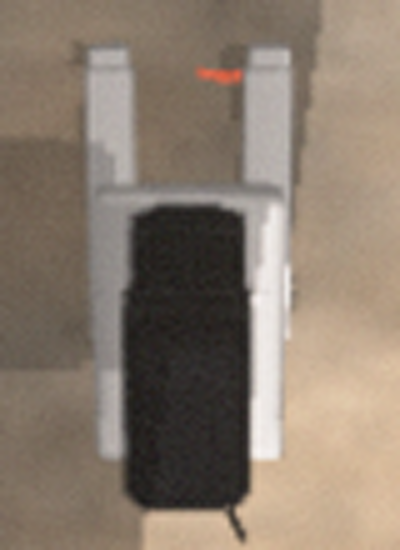

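Emit:
drive_tool --dp '[[-1,0.4,25],[-1,0.4,55],[-1,0.4,74],[-1,0.4,80],[-1,0.4,80],[-1,0.4,80],[-1,0.4,80],[-1,0.4,80],[-1,0.4,80],[-1,0.4,80],[-1,0.4,80]]' --twist '[[0,0,0],[0,0,0],[0,0,0],[0,0,0],[0,0,0],[0,0,0],[0,0,0],[0,0,0],[0,0,0],[0,0,0],[0,0,0]]' --jaw '[50,50,50,50,50,30,20,10,10,10,10]' --grip_force 70

```text
time_s: 5.05
ee_pos: [435.6, 57.7, 76.4]
tool_rot: [-3.141, -0.001, 0.117]
force: [-0.2, 1.0, 6.0]
finger_gap: 0.152
```

```bash
python3 - <<'E'
from h import *
f,s=shoot("pul3"); print(s["time_s"],s["ee_pos"],s["tool_rot"],s["force"],s["finger_gap"])
a=f["pixels"][:,:,::-1]; cv2.imwrite("pics/pul3c.png",cv2.resize(np.ascontiguousarray(a[180:380,220:420]),None,fx=3,fy=3,interpolation=cv2.INTER_CUBIC))
E
```

```text
5.05 [435.58438079  57.71282916  76.38701688] [-3.14105331e+00 -1.46260028e-03  1.17117698e-01] [-0.23691354  1.02243654  5.96009601] 0.15217404823378838
```

View pics/pul3c.png

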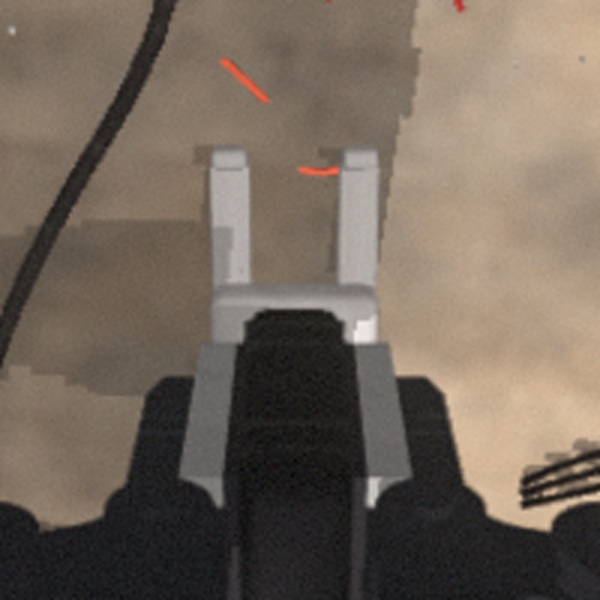

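Emit:
drive_tool --dp '[[0,0,-8],[0,0,-30],[0,0,-65],[5,15,-95],[20,50,-100],[38,95,-100],[55,140,-100],[72,185,-100],[85,218,-100],[89,229,-100],[89,229,-100],[89,229,-100]]' --twist '[[0,0,0],[0,0,0],[0,0,0],[0,0,0.02],[0,0,0.05],[0,0,0.08],[0,0,0.12],[0,0,0.15],[0,0,0.177],[0,0,0.177],[0,0,0.177],[0,0,0.177]]' --jaw '[10,10,10,10,10,10,10,10,10,10,10,10]'

```text
time_s: 6.6
ee_pos: [549.8, -158.2, 176.4]
tool_rot: [-3.14, -0.0, -0.059]
force: [-0.2, 0.8, -1.1]
finger_gap: 0.151
```

```bash
python3 - <<'E'
from h import *
np.set_printoptions(precision=2,suppress=True)
f,s=shoot("ap1"); print(s["time_s"],s["ee_pos"],s["tool_rot"],s["force"],s["finger_gap"])
a=f["pixels"][:,:,::-1]; cv2.imwrite("pics/ap1c.png",cv2.resize(np.ascontiguousarray(a[80:380,180:480]),None,fx=2,fy=2,interpolation=cv2.INTER_CUBIC))
f=load("pics/pul3.npz");T=T_tool(f["pos"],f["rpy"])
print((onplane(f,[(296.3,232),(340.3,232)],6.)-T[:3,3])@T[:3,:3])
E
```

```text
6.6 [ 549.84 -158.18  176.37] [-3.14 -0.   -0.06] [-0.18  0.82 -1.11] 0.15140714696894383
[[ 19.33 -11.78  70.42]
 [ 19.36  12.6   70.41]]
```

View pics/ap1c.png

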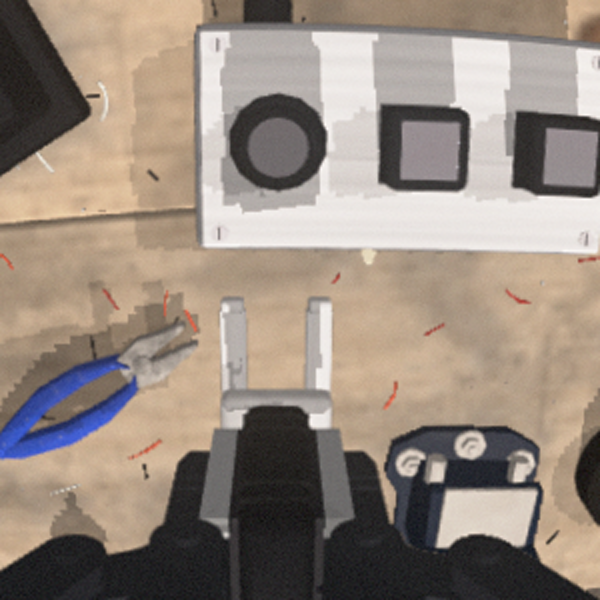

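```bash
cat > capfit.py <<'E'
from h import *
import sys
np.set_printoptions(precision=2,suppress=True)
f=load(f"pics/{sys.argv[1]}.npz"); u0,v0=float(sys.argv[2]),float(sys.argv[3])
zb=float(sys.argv[4]) if len(sys.argv)>4 else 53
T=T_tool(f["pos"],f["rpy"]); C=cloud(f)
tl=lambda p:(p-T[:3,3])@T[:3,:3]
g=f["pixels"].astype(int).max(2)
W=C; P0=onplane(f,[(u0,v0)],zb+25)[0]
near=np.hypot(W[...,0]-P0[0],W[...,1]-P0[1])<19
top=near&(W[...,2]>zb+22); print("top z",np.percentile(W[top][:,2],[10,50,90]))
# dark blob (cap silhouette, excluding shadow): very dark
U,V=np.meshgrid(np.arange(640),np.arange(480))
d=np.hypot(U-u0,V-v0)<33
m=(d&(g<75)).astype(np.uint8); 
n,l,st,ct=cv2.connectedComponentsWithStats(m); i=1+np.argmax(st[1:,4]); print("dark",st[i],ct[i])
cn=max(cv2.findContours((l==i).astype(np.uint8),cv2.RETR_EXTERNAL,cv2.CHAIN_APPROX_NONE)[0],key=len)[:,0]
def circ(p):
    A=np.c_[2*p,np.ones(len(p))]; s=np.linalg.lstsq(A,(p**2).sum(1),rcond=None)[0]; return s[:2],np.sqrt(s[2]+s[:2]@s[:2])
q=tl(onplane(f,cn,zb+11)); print("silhouette at flange top",circ(q[:,:2]))
# near-robot half (bottom of the image) only: flange edge
h=q[q[:,0]<np.median(q[:,0])]; print("lower half",circ(h[:,:2]))
m2=(np.hypot(U-u0,V-v0)<17)&(g>=75)&(g<170)
n,l,st,ct=cv2.connectedComponentsWithStats(m2.astype(np.uint8)); i=1+np.argmax(st[1:,4]); print("topdisc",st[i],ct[i])
cn=max(cv2.findContours((l==i).astype(np.uint8),cv2.RETR_EXTERNAL,cv2.CHAIN_APPROX_NONE)[0],key=len)[:,0]
q=tl(onplane(f,cn,zb+27));print("top disc",circ(q[:,:2])); q=tl(onplane(f,cn,zb+31));print("top disc@31",circ(q[:,:2]))
print("tcp",T[:3,3])
E
python3 capfit.py ap1 319 152; python3 - <<'E'
from h import *
np.set_printoptions(precision=2,suppress=True)
f=load("pics/ap1.npz");T=T_tool(f["pos"],f["rpy"])
uv=[(180+232/2,80+305/2),(180+318/2,80+305/2)]
print("tips",(onplane(f,uv,106.)-T[:3,3])@T[:3,:3])
C=cloud(f); g=f["pixels"].astype(int).min(2)
m=(g>110)&(C[...,2]>47)&(C[...,2]<60)&(C[...,0]>560)&(C[...,0]<660)&(C[...,1]>-200)
print(np.percentile(C[m][:,2],[5,25,50,75,95]))
E
```

```text
top z [78.9  79.95 80.9 ]
dark [ 295  127   48   48 1039] [318.15 148.66]
silhouette at flange top (array([60.38,  0.54]), np.float64(14.963481748628165))
lower half (array([60.16,  0.48]), np.float64(14.80754179763028))
topdisc [303 139  32  30 735] [318.58 153.41]
top disc (array([60.2 ,  0.69]), np.float64(8.892995226188493))
top disc@31 (array([60.58,  0.68]), np.float64(8.732715573592943))
tcp [ 549.84 -158.18  176.37]
tips [[ 19.09 -11.81  70.39]
 [ 19.12  12.02  70.35]]
[51.66 52.34 52.83 53.3  54.  ]
```

Camera puts tines and cap almost in line, with the cap +0.35 mm in tool y. The bezel is at z≈52.8. I'll advance to just in front of the flange and go down near the plate.

Emit:
drive_tool --dp '[[8,0.4,0],[16,0.4,5],[20,0.4,20],[20,0.4,35],[20,0.4,43],[20,0.4,44],[20,0.4,44],[20,0.4,44]]' --twist '[[0,0,0],[0,0,0],[0,0,0],[0,0,0],[0,0,0],[0,0,0],[0,0,0],[0,0,0]]' --jaw '[10,10,10,10,10,10,10,10]'

```text
time_s: 7.65
ee_pos: [570.2, -159.8, 133.0]
tool_rot: [-3.141, -0.002, -0.059]
force: [-0.3, 0.5, -1.0]
finger_gap: 0.154
```

```bash
python3 - <<'E'
from h import *
np.set_printoptions(precision=2,suppress=True)
f,s=shoot("ap2"); print(s["time_s"],s["ee_pos"],s["tool_rot"],s["force"],s["finger_gap"])
a=f["pixels"][:,:,::-1]; cv2.imwrite("pics/ap2c.png",cv2.resize(np.ascontiguousarray(a[130:330,210:430]),None,fx=3,fy=3,interpolation=cv2.INTER_CUBIC))
f,s=shoot("sd2","side")
a=f["pixels"][:,:,::-1]; cv2.imwrite("pics/sd2c.png",cv2.resize(np.ascontiguousarray(a[130:230,240:340]),None,fx=6,fy=6,interpolation=cv2.INTER_CUBIC))
E
```

```text
7.65 [ 570.16 -159.79  133.03] [-3.14 -0.   -0.06] [-0.3   0.52 -1.03] 0.15448487897037172
```

View pics/ap2c.png

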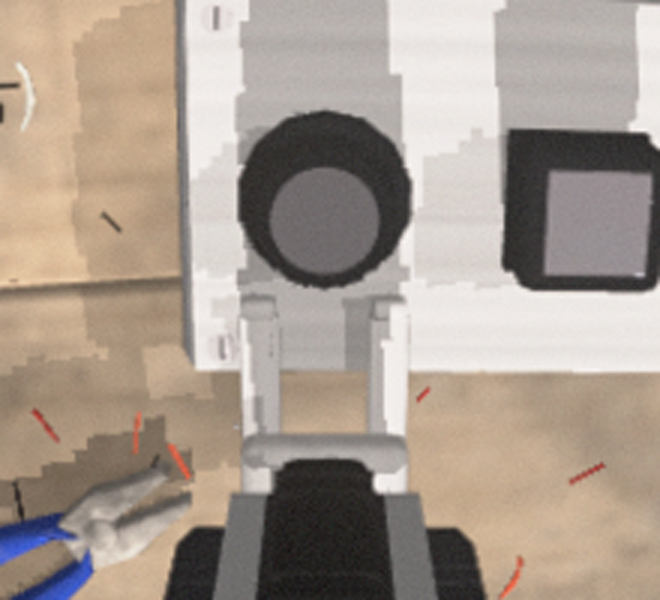

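View pics/sd2c.png

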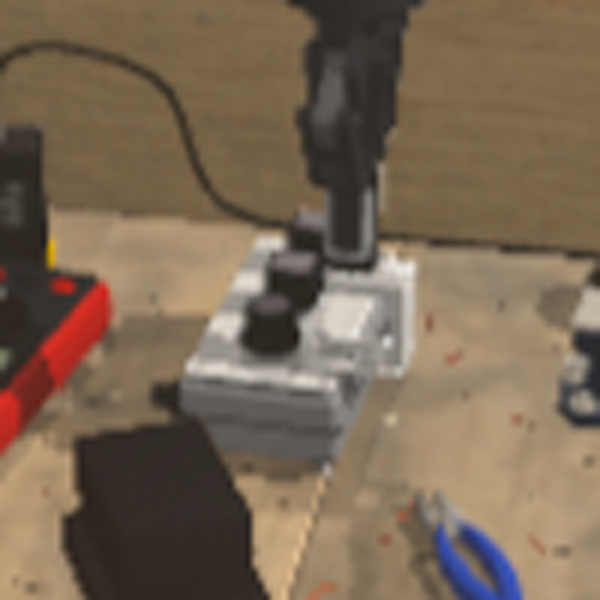

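The tines are centred on the cap (tine centre at crop column 325, cap 325). Feeling down.

Emit:
drive_tool --dp '[[0,0,1.5],[0,0,2.5],[0,0,2.5],[0,0,2.5]]' --twist '[[0,0,0],[0,0,0],[0,0,0],[0,0,0]]' --jaw '[10,10,10,10]'

```text
time_s: 8.25
ee_pos: [570.1, -159.7, 130.4]
tool_rot: [-3.14, -0.002, -0.059]
force: [-0.3, 0.1, -2.1]
finger_gap: 0.154
```

Emit:
drive_tool --dp '[[0,0,0.5],[0,0,0.5],[0,0,0.5]]' --twist '[[0,0,0],[0,0,0],[0,0,0]]' --jaw '[10,10,10]'

```text
time_s: 8.62
ee_pos: [570.2, -159.8, 130.0]
tool_rot: [-3.141, -0.002, -0.059]
force: [-0.1, 0.5, -1.2]
finger_gap: 0.157
```

Emit:
drive_tool --dp '[[0,0,0.4],[0,0,0.4],[0,0,0.4]]' --twist '[[0,0,0],[0,0,0],[0,0,0]]' --jaw '[10,10,10]'

```text
time_s: 9.0
ee_pos: [570.1, -159.8, 129.5]
tool_rot: [-3.141, -0.002, -0.059]
force: [0.4, 0.3, -1.2]
finger_gap: 0.159
```

Emit:
drive_tool --dp '[[0,0,0.4],[0,0,0.4],[0,0,0.4]]' --twist '[[0,0,0],[0,0,0],[0,0,0]]' --jaw '[10,10,10]'

```text
time_s: 9.38
ee_pos: [570.2, -159.8, 129.3]
tool_rot: [-3.141, -0.002, -0.059]
force: [-0.1, 0.1, 0.7]
finger_gap: 0.153
```

Emit:
drive_tool --dp '[[0,0,0.4],[0,0,0.4],[0,0,0.4]]' --twist '[[0,0,0],[0,0,0],[0,0,0]]' --jaw '[10,10,10]'

```text
time_s: 9.75
ee_pos: [570.2, -159.8, 129.0]
tool_rot: [-3.141, -0.002, -0.059]
force: [-0.8, 0.1, 1.8]
finger_gap: 0.156
```

Contact at TCP z≈129.35. I'll raise 0.5 mm off the plate and slide.

Emit:
drive_tool --dp '[[0,0,-0.8],[0,0,-0.8],[0,0,-0.8]]' --twist '[[0,0,0],[0,0,0],[0,0,0]]' --jaw '[10,10,10]'

```text
time_s: 10.12
ee_pos: [570.1, -159.8, 129.5]
tool_rot: [-3.141, -0.001, -0.059]
force: [-0.2, -0.2, -1.5]
finger_gap: 0.155
```

Emit:
drive_tool --dp '[[1.5,0,0],[3,0,0],[4.5,0,0],[6,0,0],[7,0,0],[7,0,0]]' --twist '[[0,0,0],[0,0,0],[0,0,0],[0,0,0],[0,0,0],[0,0,0]]' --jaw '[10,10,10,10,10,10]'

```text
time_s: 10.88
ee_pos: [577.1, -160.2, 129.5]
tool_rot: [-3.141, -0.001, -0.059]
force: [-0.7, -0.4, -1.1]
finger_gap: 0.155
```

Emit:
drive_tool --dp '[[1.5,0,-0.2],[3,0,-0.2],[4.5,0,-0.2],[6,0,-0.2],[7,0,-0.2],[7,0,-0.2]]' --twist '[[0,0,0],[0,0,0],[0,0,0],[0,0,0],[0,0,0],[0,0,0]]' --jaw '[10,10,10,10,10,10]'

```text
time_s: 11.62
ee_pos: [584.2, -160.6, 129.8]
tool_rot: [-3.141, -0.002, -0.059]
force: [-0.8, -0.3, -0.8]
finger_gap: 0.156
```

Emit:
drive_tool --dp '[[1.5,0,0],[3,0,0],[4.5,0,0],[6,0,0],[7,0,0],[7,0,0]]' --twist '[[0,0,0],[0,0,0],[0,0,0],[0,0,0],[0,0,0],[0,0,0]]' --jaw '[10,10,10,10,10,10]'

```text
time_s: 12.38
ee_pos: [591.3, -161.0, 129.7]
tool_rot: [-3.141, -0.001, -0.059]
force: [0.1, 0.1, -0.3]
finger_gap: 0.156
```

Emit:
drive_tool --dp '[[1.5,0,0],[3,0,0],[4.5,0,0],[6,0,0],[7,0,0],[7,0,0]]' --twist '[[0,0,0],[0,0,0],[0,0,0],[0,0,0],[0,0,0],[0,0,0]]' --jaw '[10,10,10,10,10,10]'

```text
time_s: 13.12
ee_pos: [598.3, -161.4, 129.7]
tool_rot: [-3.14, -0.001, -0.059]
force: [-0.4, 0.2, -1.3]
finger_gap: 0.152
```

Emit:
drive_tool --dp '[[1.5,0,0],[3,0,0],[4.5,0,0],[6,0,0],[7,0,0],[7,0,0]]' --twist '[[0,0,0],[0,0,0],[0,0,0],[0,0,0],[0,0,0],[0,0,0]]' --jaw '[10,10,10,10,10,10]'

```text
time_s: 13.88
ee_pos: [605.4, -161.8, 129.7]
tool_rot: [-3.141, -0.001, -0.059]
force: [-0.2, -0.8, -0.4]
finger_gap: 0.154
```

```bash
python3 - <<'E'
from h import *
np.set_printoptions(precision=2,suppress=True)
f,s=shoot("in1"); print(s["time_s"],s["ee_pos"],s["tool_rot"],s["force"],s["ft_torque"])
a=f["pixels"][:,:,::-1]; cv2.imwrite("pics/in1c.png",cv2.resize(np.ascontiguousarray(a[130:330,210:430]),None,fx=3,fy=3,interpolation=cv2.INTER_CUBIC))
E
```

```text
13.875 [ 605.36 -161.78  129.69] [-3.14 -0.   -0.06] [-0.21 -0.84 -0.41] [-0.03 -0.02  0.02]
```

View pics/in1c.png

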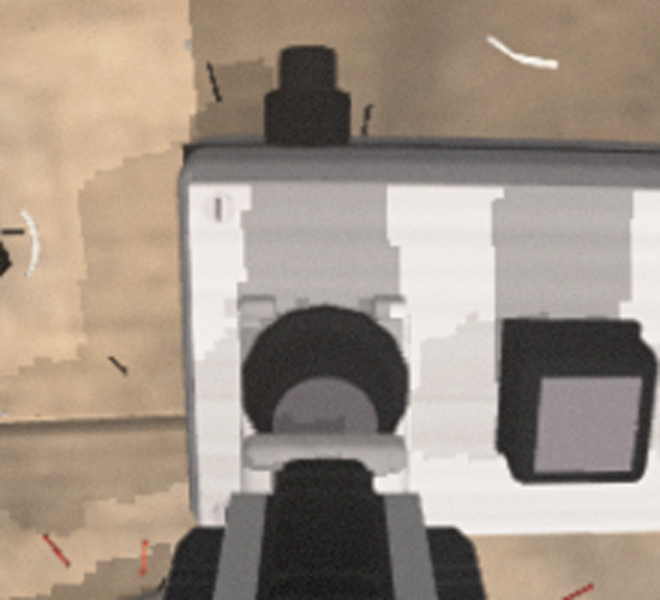

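The hooks are coming out past the flange on both sides, at crop (258,305) and (390,305), and symmetric. On to the stop in small steps.

Emit:
drive_tool --dp '[[1,0,0],[2,0,0],[3,0,0],[4,0,0],[4,0,0]]' --twist '[[0,0,0],[0,0,0],[0,0,0],[0,0,0],[0,0,0]]' --jaw '[10,10,10,10,10]'

```text
time_s: 14.55
ee_pos: [609.4, -162.0, 129.7]
tool_rot: [-3.14, -0.001, -0.058]
force: [-0.6, 0.1, -0.3]
finger_gap: 0.155
```

Emit:
drive_tool --dp '[[0.5,0,0],[1,0,0],[1.5,0,0],[1.5,0,0]]' --twist '[[0,0,0],[0,0,0],[0,0,0],[0,0,0]]' --jaw '[10,10,10,10]'

```text
time_s: 15.05
ee_pos: [610.9, -162.1, 129.7]
tool_rot: [-3.14, -0.001, -0.059]
force: [-0.2, -0.5, -0.7]
finger_gap: 0.157
```

Emit:
drive_tool --dp '[[0.5,0,0],[1,0,0],[1,0,0]]' --twist '[[0,0,0],[0,0,0],[0,0,0]]' --jaw '[10,10,10]'

```text
time_s: 15.42
ee_pos: [612.0, -162.2, 129.7]
tool_rot: [-3.141, -0.001, -0.058]
force: [-0.2, -0.5, -1.9]
finger_gap: 0.155
```

Emit:
drive_tool --dp '[[0.5,0,0],[0.8,0,0],[0.8,0,0]]' --twist '[[0,0,0],[0,0,0],[0,0,0]]' --jaw '[10,10,10]'

```text
time_s: 15.8
ee_pos: [612.6, -162.2, 129.7]
tool_rot: [-3.14, -0.001, -0.058]
force: [0.4, 0.1, 0.2]
finger_gap: 0.156
```

Emit:
drive_tool --dp '[[0.5,0,0],[0.8,0,0],[0.8,0,0]]' --twist '[[0,0,0],[0,0,0],[0,0,0]]' --jaw '[10,10,10]'

```text
time_s: 16.18
ee_pos: [612.9, -162.2, 129.6]
tool_rot: [-3.14, 0.0, -0.059]
force: [-3.1, 0.3, 0.2]
finger_gap: 0.156
```

Stopped against the stud at x≈612.8 with 3 N. Relax slightly and raise until the flange is felt.

Emit:
drive_tool --dp '[[-0.3,0,-0.5],[-0.3,0,-1.5],[-0.3,0,-2.5],[-0.3,0,-3],[-0.3,0,-3]]' --twist '[[0,0,0],[0,0,0],[0,0,0],[0,0,0],[0,0,0]]' --jaw '[10,10,10,10,10]'

```text
time_s: 16.8
ee_pos: [612.7, -162.2, 132.7]
tool_rot: [-3.14, -0.0, -0.058]
force: [-1.3, -0.6, -0.8]
finger_gap: 0.154
```

Emit:
drive_tool --dp '[[0,0,-0.5],[0,0,-0.5],[0,0,-0.5]]' --twist '[[0,0,0],[0,0,0],[0,0,0]]' --jaw '[10,10,10]'

```text
time_s: 17.18
ee_pos: [612.7, -162.2, 133.2]
tool_rot: [-3.14, -0.0, -0.058]
force: [-1.4, -0.3, -0.7]
finger_gap: 0.153
```

Emit:
drive_tool --dp '[[0,0,-0.5],[0,0,-0.5],[0,0,-0.5]]' --twist '[[0,0,0],[0,0,0],[0,0,0]]' --jaw '[10,10,10]'

```text
time_s: 17.55
ee_pos: [612.7, -162.2, 133.7]
tool_rot: [-3.14, 0.0, -0.058]
force: [-0.9, -0.6, -1.3]
finger_gap: 0.153
```

Emit:
drive_tool --dp '[[0,0,-0.5],[0,0,-0.5],[0,0,-0.5]]' --twist '[[0,0,0],[0,0,0],[0,0,0]]' --jaw '[10,10,10]'

```text
time_s: 17.92
ee_pos: [612.7, -162.2, 134.1]
tool_rot: [-3.14, 0.0, -0.058]
force: [0.1, 0.2, -3.2]
finger_gap: 0.159
```

Emit:
drive_tool --dp '[[0,0,-0.5],[0,0,-0.5],[0,0,-0.5]]' --twist '[[0,0,0],[0,0,0],[0,0,0]]' --jaw '[10,10,10]'

```text
time_s: 18.3
ee_pos: [612.6, -162.2, 134.3]
tool_rot: [-3.14, 0.0, -0.058]
force: [0.2, 0.2, -5.6]
finger_gap: 0.155
```

Emit:
drive_tool --dp '[[0,0,-0.5],[0,0,-0.7],[0,0,-0.9],[0,0,-0.9]]' --twist '[[0,0,0],[0,0,0],[0,0,0],[0,0,0]]' --jaw '[10,10,10,10]'

```text
time_s: 18.8
ee_pos: [612.5, -162.2, 134.7]
tool_rot: [-3.14, 0.001, -0.058]
force: [1.5, -0.1, -9.0]
finger_gap: 0.153
```

Emit:
drive_tool --dp '[[0,0,-0.7],[0,0,-0.9],[0,0,-0.9],[0,0,-0.9],[0,0,-0.9],[0,0,-0.9]]' --twist '[[0,0,0],[0,0,0],[0,0,0],[0,0,0],[0,0,0],[0,0,0]]' --jaw '[10,10,10,10,10,10]'

```text
time_s: 19.55
ee_pos: [612.3, -162.1, 135.3]
tool_rot: [-3.14, 0.002, -0.058]
force: [2.6, -1.3, -14.9]
finger_gap: 0.155
```

Emit:
drive_tool --dp '[[0,0,-0.6],[0,0,-0.6],[0,0,-0.6],[0,0,-0.6]]' --twist '[[0,0,0],[0,0,0],[0,0,0],[0,0,0]]' --jaw '[10,10,10,10]'

```text
time_s: 20.05
ee_pos: [612.2, -162.1, 135.5]
tool_rot: [-3.14, 0.002, -0.058]
force: [3.1, -1.3, -17.5]
finger_gap: 0.152
```

Emit:
drive_tool --dp '[[0,0,-0.4],[0,0,-0.4],[0,0,-0.4],[0,0,-0.4],[0,0,-0.4],[0,0,-0.4]]' --twist '[[0,0,0],[0,0,0],[0,0,0],[0,0,0],[0,0,0],[0,0,0]]' --jaw '[10,10,10,10,10,10]'

```text
time_s: 20.8
ee_pos: [612.2, -162.1, 136.0]
tool_rot: [-3.14, 0.002, -0.058]
force: [2.7, -0.8, -18.2]
finger_gap: 0.159
```

Emit:
drive_tool --dp '[[0,0,0],[0,0,0],[0,0,0],[0,0,0]]' --twist '[[0,0,0],[0,0,0],[0,0,0],[0,0,0]]' --jaw '[10,10,10,10]'

```text
time_s: 21.3
ee_pos: [612.3, -162.1, 136.5]
tool_rot: [-3.14, 0.002, -0.058]
force: [2.0, -0.7, -14.8]
finger_gap: 0.153
```

Emit:
drive_tool --dp '[[0,0,-0.2],[0,0,-0.2],[0,0,-0.2],[0,0,-0.2]]' --twist '[[0,0,0],[0,0,0],[0,0,0],[0,0,0]]' --jaw '[10,10,10,10]'

```text
time_s: 21.8
ee_pos: [612.4, -162.1, 137.3]
tool_rot: [-3.14, 0.001, -0.058]
force: [0.7, -0.3, -10.8]
finger_gap: 0.151
```

```bash
python3 - <<'E'
from h import *
np.set_printoptions(precision=2,suppress=True)
f,s=shoot("pu1"); print(s["time_s"],s["ee_pos"],s["tool_rot"],s["force"],s["ft_torque"],s["finger_gap"])
a=f["pixels"][:,:,::-1]; b=load("pics/in1.npz")["pixels"][:,:,::-1]
o=np.hstack([np.ascontiguousarray(x[200:340,260:380]) for x in (b,a)])
cv2.imwrite("pics/pu1c.png",cv2.resize(o,None,fx=3.3,fy=3.3,interpolation=cv2.INTER_CUBIC))
f,s=shoot("spu1","side"); print(s["force"],s["ee_pos"])
a=f["pixels"][:,:,::-1]; cv2.imwrite("pics/spu1c.png",cv2.resize(np.ascontiguousarray(a[140:220,250:330]),None,fx=7,fy=7,interpolation=cv2.INTER_CUBIC))
E
```

```text
21.8 [ 612.36 -162.13  137.31] [-3.14  0.   -0.06] [  0.7   -0.34 -10.8 ] [-0.09 -0.17  0.01] 0.15114562115277796
[ 0.11 -0.85 -8.86] [ 612.38 -162.09  137.33]
```

View pics/pu1c.png

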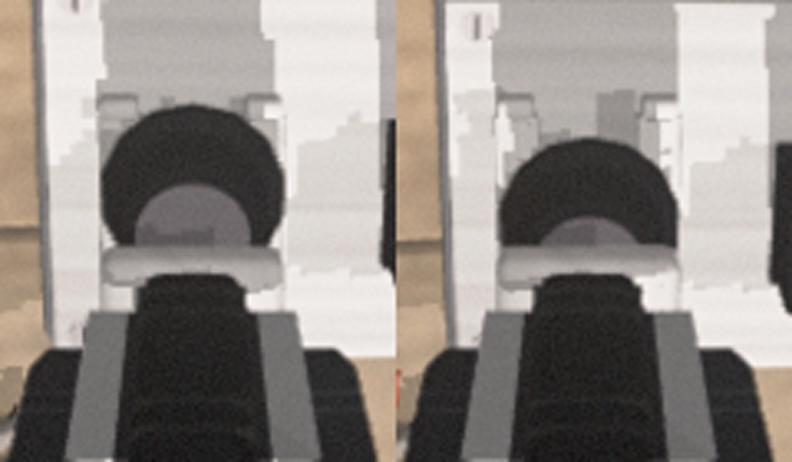

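View pics/spu1c.png

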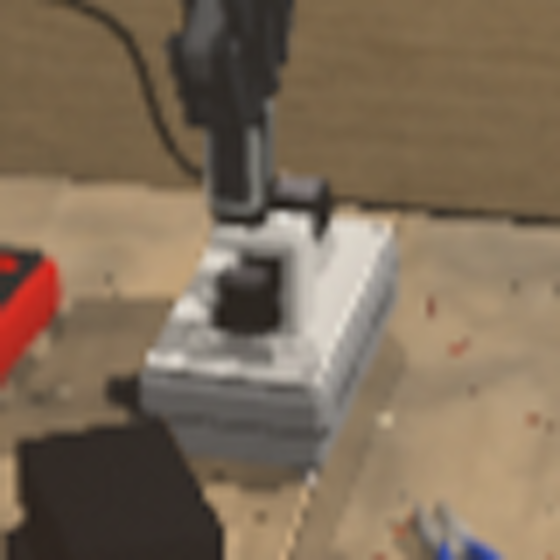

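No slip in the grip: hooks and arm keep the same place relative to the fingers. The cap is moving, so I'll continue upward slowly.

Emit:
drive_tool --dp '[[0,0,-0.3],[0,0,-0.5],[0,0,-0.5],[0,0,-0.5]]' --twist '[[0,0,0],[0,0,0],[0,0,0],[0,0,0]]' --jaw '[10,10,10,10]'

```text
time_s: 22.4
ee_pos: [612.4, -162.1, 138.2]
tool_rot: [-3.14, 0.001, -0.058]
force: [0.2, 0.3, -7.3]
finger_gap: 0.153
```

Emit:
drive_tool --dp '[[0,0,-0.4],[0,0,-0.8],[0,0,-1.2],[0,0,-1.5],[0,0,-1.5]]' --twist '[[0,0,0],[0,0,0],[0,0,0],[0,0,0],[0,0,0]]' --jaw '[10,10,10,10,10]'

```text
time_s: 23.02
ee_pos: [612.8, -162.2, 140.9]
tool_rot: [-3.14, -0.001, -0.059]
force: [-0.5, 0.7, -1.1]
finger_gap: 0.154
```

Emit:
drive_tool --dp '[[0,0,-0.4],[0,0,-0.8],[0,0,-1.2],[0,0,-1.6],[0,0,-2.0],[0,0,-2.0]]' --twist '[[0,0,0],[0,0,0],[0,0,0],[0,0,0],[0,0,0],[0,0,0]]' --jaw '[10,10,10,10,10,10]'

```text
time_s: 23.78
ee_pos: [612.9, -162.2, 142.9]
tool_rot: [-3.14, -0.001, -0.058]
force: [0.2, 0.2, -1.0]
finger_gap: 0.154
```

It let go and the force dropped to the tool's weight. Raise straight until it's clear of the pin, then look.

Emit:
drive_tool --dp '[[0,0,-1],[0,0,-2.5],[0,0,-4],[0,0,-5.5],[0,0,-7],[0,0,-8.5],[0,0,-10],[0,0,-11.5],[0,0,-13],[0,0,-14.5],[0,0,-16],[0,0,-16],[0,0,-16]]' --twist '[[0,0,0],[0,0,0],[0,0,0],[0,0,0],[0,0,0],[0,0,0],[0,0,0],[0,0,0],[0,0,0],[0,0,0],[0,0,0],[0,0,0],[0,0,0]]' --jaw '[10,10,10,10,10,10,10,10,10,10,10,10,10]'

```text
time_s: 25.4
ee_pos: [612.8, -162.2, 158.9]
tool_rot: [-3.14, -0.001, -0.059]
force: [-0.5, 0.5, -1.1]
finger_gap: 0.155
```

```bash
python3 - <<'E'
from h import *
np.set_printoptions(precision=2,suppress=True)
f,s=shoot("up1"); print(s["time_s"],s["ee_pos"],s["tool_rot"],s["force"],s["ft_torque"],s["finger_gap"])
a=f["pixels"][:,:,::-1]; g,s=shoot("sup1","side"); b=g["pixels"][:,:,::-1]
o=np.hstack([cv2.resize(np.ascontiguousarray(a[190:340,250:390]),(400,428)),cv2.resize(np.ascontiguousarray(b[140:220,255:330]),(400,428),interpolation=cv2.INTER_CUBIC)])
cv2.imwrite("pics/up1c.png",o)
E
```

```text
25.4 [ 612.81 -162.22  158.9 ] [-3.14 -0.   -0.06] [-0.55  0.52 -1.06] [0.01 0.02 0.03] 0.15487263322435443
```

View pics/up1c.png

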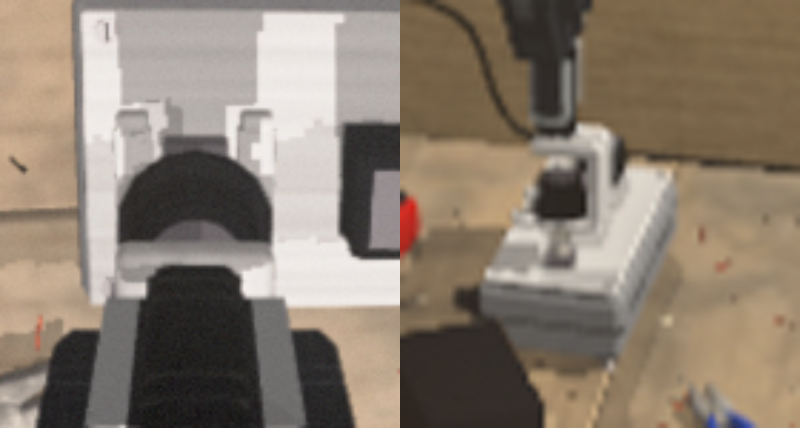

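The cap lies on the fork and the bare stud is visible below it. Check the surroundings of the tray before carrying.

```bash
python3 - <<'E'
from h import *
np.set_printoptions(precision=1,suppress=True)
for n in("pul1","side0"):
    f=load(f"pics/{n}.npz"); C=cloud(f).reshape(-1,3)
    print(n)
    for x in range(320,640,40):
        r=[]
        for y in range(160,440,40):
            m=(abs(C[:,0]-x-20)<20)&(abs(C[:,1]-y-20)<20)&(C[:,2]<400); r.append(np.percentile(C[m][:,2],98) if m.sum()>3 else -1)
        print(x,np.round(r))
f=load("pics/side0.npz"); a=f["pixels"][:,:,::-1]; cv2.imwrite("pics/tr.png",cv2.resize(np.ascontiguousarray(a[270:360,290:390]),None,fx=6,fy=6,interpolation=cv2.INTER_CUBIC))
f=load("pics/pul1.npz"); a=f["pixels"][:,:,::-1]; cv2.imwrite("pics/tr2.png",cv2.resize(np.ascontiguousarray(a[150:270,60:190]),None,fx=5,fy=5,interpolation=cv2.INTER_CUBIC))
E
```

```text
pul1
320 [-1. 17. 17. 17. 17. -0.  0.]
360 [ 2. 16.  4.  4. 16.  2. 16.]
400 [ 2. 16.  4.  4. 16. 87. 90.]
440 [ 2. 16. 16. 16. 16. 83. 88.]
480 [60. 61. 56.  2.  2. 88. 77.]
520 [62. 56. 61.  2.  2. 84. 78.]
560 [60. 62. 63.  2. 20. 85. 71.]
600 [ 59.  51.  86. 125. 130. 118.  86.]
side0
320 [-763.   14.   19.   19.   18.  -64.  -63.]
360 [ 4. 18. 12.  7. 18.  4. 17.]
400 [ 4. 18.  7.  7. 18.  4. 91.]
440 [ 4. 17. 19. 16. 18. 88. 87.]
480 [61. 61. 51.  4.  3. 91. 79.]
520 [66. 61. 62.  4. -1. 87. 90.]
560 [65. 64. 63.  4. -1. 86. 76.]
600 [ 62.  61.  63. 127. 135. 134. 132.]
```

View pics/tr.png

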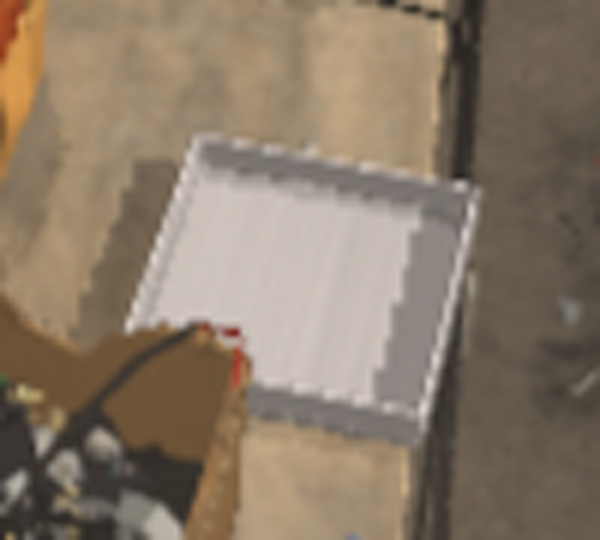

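View pics/tr2.png

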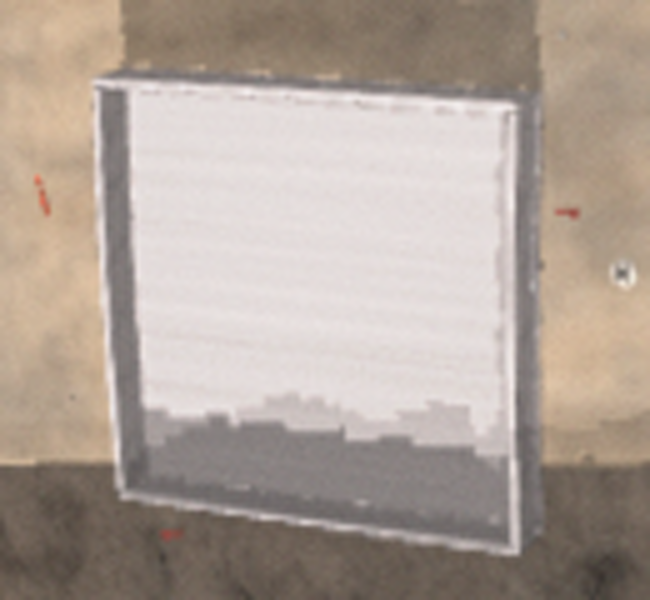

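Emit:
drive_tool --dp '[[0,0,-2],[0,0,-6],[0,0,-11],[0,0,-18],[0,0,-26],[0,0,-35],[0,0,-44],[0,0,-53],[0,0,-61],[0,0,-68],[0,0,-74],[0,0,-78],[0,0,-80],[0,0,-80]]' --twist '[[0,0,0],[0,0,0],[0,0,0],[0,0,0],[0,0,0],[0,0,0],[0,0,0],[0,0,0],[0,0,0],[0,0,0],[0,0,0],[0,0,0],[0,0,0],[0,0,0]]' --jaw '[10,10,10,10,10,10,10,10,10,10,10,10,10,10]'

```text
time_s: 27.25
ee_pos: [612.7, -162.3, 238.8]
tool_rot: [-3.14, -0.001, -0.058]
force: [-0.2, -0.1, -0.9]
finger_gap: 0.156
```

Emit:
drive_tool --dp '[[-2,-3.5,0],[-5.7,-10.6,0],[-10.4,-19.4,0],[-16,-30,0],[-22.7,-42.3,0],[-30.2,-56.4,0],[-38.7,-72.3,0],[-47.3,-88.1,0],[-55.8,-104,0],[-64.3,-120,0],[-72.8,-135.7,0],[-81.3,-151.6,0],[-88.8,-165.7,0],[-95.4,-178,0],[-101.6,-189.5,0],[-107.3,-200,0],[-112,-209,0],[-115.3,-215,0],[-117.2,-218.6,0],[-117.7,-219.4,0]]' --twist '[[0,0,0],[0,0,0],[0,0,0],[0,0,0],[0,0,0],[0,0,0],[0,0,0],[0,0,0],[0,0,0],[0,0,0],[0,0,0],[0,0,0],[0,0,0],[0,0,0],[0,0,0],[0,0,0],[0,0,0],[0,0,0],[0,0,0],[0,0,0]]' --jaw '[10,10,10,10,10,10,10,10,10,10,10,10,10,10,10,10,10,10,10,10]'

```text
time_s: 29.75
ee_pos: [508.0, 63.7, 239.0]
tool_rot: [-3.141, -0.001, -0.058]
force: [0.6, -0.2, -1.0]
finger_gap: 0.158
```

```bash
python3 - <<'E'
from h import *
np.set_printoptions(precision=2,suppress=True)
f,s=shoot("mv1"); print(s["time_s"],s["ee_pos"],s["tool_rot"],s["force"],s["joint_pos"],s["finger_gap"])
E
```

```text
29.75 [508.04  63.68 239.01] [-3.14 -0.   -0.06] [ 0.56 -0.23 -1.02] [0.1  0.23 1.72 0.   1.19 1.73] 0.15793706284160905
```

View pics/mv1.png

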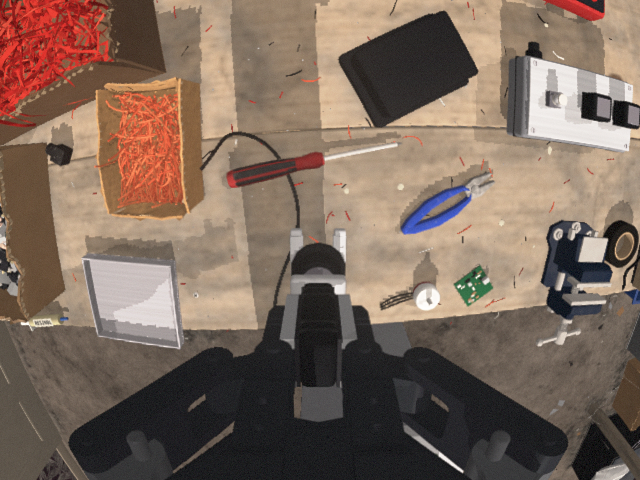

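Cap still centred on the fork at (318,262), the bare stud is on the box at (555,98), and the tray is at (133,300). Second half of the carry.

Emit:
drive_tool --dp '[[-2,-3.5,0],[-5.7,-10.6,0],[-10.4,-19.4,0],[-16,-30,0],[-22.7,-42.3,0],[-30.2,-56.4,0],[-38.7,-72.3,0],[-47.3,-88.1,0],[-55.8,-104,0],[-64.3,-120,0],[-72.8,-135.7,0],[-81.3,-151.6,0],[-88.8,-165.7,0],[-95.4,-178,0],[-101.6,-189.5,0],[-107.3,-200,0],[-112,-209,0],[-115.3,-215,0],[-117.2,-218.6,0],[-117.7,-219.4,0]]' --twist '[[0,0,0],[0,0,0],[0,0,0],[0,0,0],[0,0,0],[0,0,0],[0,0,0],[0,0,0],[0,0,0],[0,0,0],[0,0,0],[0,0,0],[0,0,0],[0,0,0],[0,0,0],[0,0,0],[0,0,0],[0,0,0],[0,0,0],[0,0,0]]' --jaw '[10,10,10,10,10,10,10,10,10,10,10,10,10,10,10,10,10,10,10,10]'

```text
time_s: 32.3
ee_pos: [403.3, 289.6, 239.1]
tool_rot: [-3.141, -0.001, -0.058]
force: [-0.1, -0.1, -1.8]
finger_gap: 0.158
```

Emit:
drive_tool --dp '[[0,0,2],[0,0,6],[0,0,12],[0,0,20],[0,0,29],[0,0,38],[0,0,47],[0,0,56],[0,0,64],[0,0,71],[0,0,77],[0,0,81],[0,0,83],[0,0,84],[0,0,84]]' --twist '[[0,0,0],[0,0,0],[0,0,0],[0,0,0],[0,0,0],[0,0,0],[0,0,0],[0,0,0],[0,0,0],[0,0,0],[0,0,0],[0,0,0],[0,0,0],[0,0,0],[0,0,0]]' --jaw '[10,10,10,10,10,10,10,10,10,10,10,10,10,10,10]'

```text
time_s: 34.17
ee_pos: [403.5, 289.7, 155.2]
tool_rot: [-3.141, -0.001, -0.058]
force: [0.5, 0.7, -0.9]
finger_gap: 0.157
```

```bash
python3 - <<'E'
from h import *
np.set_printoptions(precision=2,suppress=True)
f,s=shoot("mv2"); print(s["time_s"],s["ee_pos"],s["tool_rot"],s["force"],s["joint_pos"],s["finger_gap"])
E
```

```text
34.175 [403.49 289.71 155.21] [-3.14 -0.   -0.06] [ 0.52  0.67 -0.86] [0.6  0.28 1.88 0.   0.98 2.23] 0.15697305145433152
```

View pics/mv2.png

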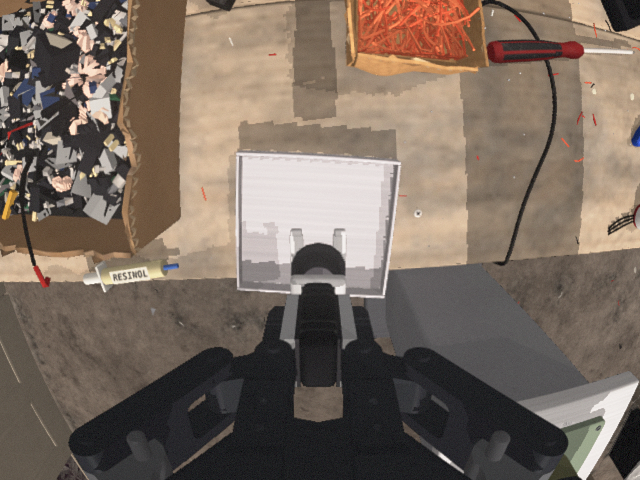

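```bash
python3 - <<'E'
from h import *
np.set_printoptions(precision=2,suppress=True)
f=load("pics/mv2.npz"); p=onplane(f,[(237,153),(399,160),(385,297),(239,290)],16.);print(p,p.mean(0))
E
```

```text
[[464.21 344.44  16.  ]
 [452.4  228.02  16.  ]
 [342.95 238.57  16.  ]
 [355.82 356.09  16.  ]] [403.85 291.78  16.  ]
```

Emit:
drive_tool --dp '[[1,0,2],[2,0,6],[3,0,12],[3,0,20],[3,0,29],[3,0,38],[3,0,47],[3,0,55],[3,0,62],[3,0,67],[3,0,70],[3,0,72],[3,0,73],[3,0,73.5],[3,0,73.5]]' --twist '[[0,0,0],[0,0,0],[0,0,0],[0,0,0],[0,0,0],[0,0,0],[0,0,0],[0,0,0],[0,0,0],[0,0,0],[0,0,0],[0,0,0],[0,0,0],[0,0,0],[0,0,0]]' --jaw '[10,10,10,10,10,10,10,10,10,10,10,10,10,10,10]'

```text
time_s: 36.1
ee_pos: [406.6, 289.7, 81.9]
tool_rot: [-3.14, -0.001, -0.058]
force: [0.4, 0.6, -0.7]
finger_gap: 0.155
```

Emit:
drive_tool --dp '[[0,0,0.5],[0,0,1],[0,0,1.5],[0,0,2],[0,0,2]]' --twist '[[0,0,0],[0,0,0],[0,0,0],[0,0,0],[0,0,0]]' --jaw '[10,10,10,10,10]'

```text
time_s: 36.72
ee_pos: [406.6, 289.7, 79.8]
tool_rot: [-3.14, -0.001, -0.058]
force: [0.5, -0.3, -0.9]
finger_gap: 0.154
```

Emit:
drive_tool --dp '[[0,0,0.3],[0,0,0.6],[0,0,0.6]]' --twist '[[0,0,0],[0,0,0],[0,0,0]]' --jaw '[10,10,10]'

```text
time_s: 37.1
ee_pos: [406.6, 289.6, 79.2]
tool_rot: [-3.14, -0.001, -0.058]
force: [-0.8, 0.4, -1.6]
finger_gap: 0.153
```

Emit:
drive_tool --dp '[[0,0,0.4],[0,0,0.4],[0,0,0.4]]' --twist '[[0,0,0],[0,0,0],[0,0,0]]' --jaw '[10,10,10]'

```text
time_s: 37.48
ee_pos: [406.7, 289.7, 78.9]
tool_rot: [-3.14, -0.001, -0.058]
force: [0.0, -0.4, 0.8]
finger_gap: 0.154
```

Emit:
drive_tool --dp '[[0,0,0.4],[0,0,0.4],[0,0,0.4]]' --twist '[[0,0,0],[0,0,0],[0,0,0]]' --jaw '[10,10,10]'

```text
time_s: 37.85
ee_pos: [406.7, 289.7, 78.9]
tool_rot: [-3.14, -0.002, -0.058]
force: [-0.9, -0.2, 6.0]
finger_gap: 0.154
```

On the floor at z 78.9, as expected. Let go gently.

Emit:
drive_tool --dp '[[0,0,0],[0,0,0],[0,0,0],[0,0,0],[0,0,0],[0,0,0],[0,0,0]]' --twist '[[0,0,0],[0,0,0],[0,0,0],[0,0,0],[0,0,0],[0,0,0],[0,0,0]]' --jaw '[13,14,16,20,28,40,40]' --grip_force 20

```text
time_s: 38.72
ee_pos: [406.7, 289.7, 78.9]
tool_rot: [-3.14, -0.002, -0.058]
force: [-0.4, 0.5, 0.5]
finger_gap: 0.465
```

```bash
python3 - <<'E'
from h import *
np.set_printoptions(precision=2,suppress=True)
f,s=shoot("rel"); print(s["time_s"],s["ee_pos"],s["tool_rot"],s["force"],s["finger_gap"])
E
```

```text
38.725 [406.72 289.74  78.9 ] [-3.14 -0.   -0.06] [-0.43  0.49  0.46] 0.46477493562627903
```

View pics/rel.png

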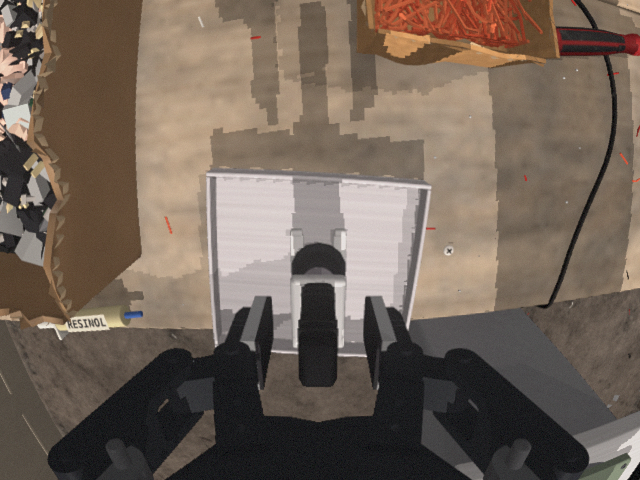

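Released: the puller stands in the tray with the cap on the fork, fingers clear on both sides. Retreat straight up.

Emit:
drive_tool --dp '[[0,0,-4],[0,0,-14],[0,0,-30],[0,0,-50],[0,0,-75],[0,0,-100],[0,0,-125],[0,0,-145],[0,0,-155],[0,0,-160],[0,0,-160]]' --twist '[[0,0,0],[0,0,0],[0,0,0],[0,0,0],[0,0,0],[0,0,0],[0,0,0],[0,0,0],[0,0,0],[0,0,0],[0,0,0]]' --jaw '[40,40,40,40,40,40,40,40,40,40,40]'

```text
time_s: 40.15
ee_pos: [406.3, 289.4, 238.7]
tool_rot: [-3.14, -0.001, -0.058]
force: [0.6, 0.3, 0.5]
finger_gap: 0.468
```

```bash
python3 - <<'E'
from h import *
np.set_printoptions(precision=2,suppress=True)
f,s=shoot("fin"); print(s["time_s"],s["ee_pos"],s["force"])
a=f["pixels"][:,:,::-1]; g,_=shoot("sfin","side"); b=g["pixels"][:,:,::-1]
o=np.hstack([cv2.resize(np.ascontiguousarray(x),(400,400),interpolation=cv2.INTER_CUBIC) for x in (a[120:300,230:410],b[250:360,285:395],)])
o2=cv2.resize(np.ascontiguousarray(b[140:300,220:400]),(225,200))
cv2.imwrite("pics/finc.png",o)
h,_=shoot("cfin","scene"); c=h["pixels"][:,:,::-1]
cv2.imwrite("pics/fin2.png",np.hstack([cv2.resize(np.ascontiguousarray(b[140:220,240:340]),(400,320),interpolation=cv2.INTER_CUBIC),cv2.resize(np.ascontiguousarray(c[220:340,350:500]),(400,320),interpolation=cv2.INTER_CUBIC)]))
E
```

```text
40.15 [406.31 289.44 238.74] [0.58 0.31 0.51]
```

View pics/finc.png

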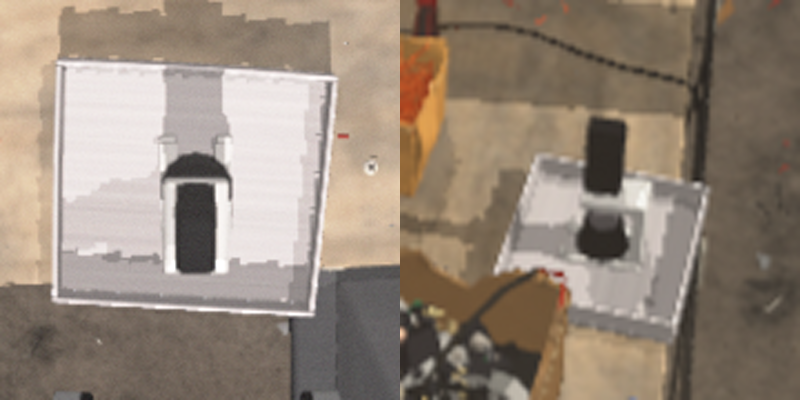

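View pics/fin2.png

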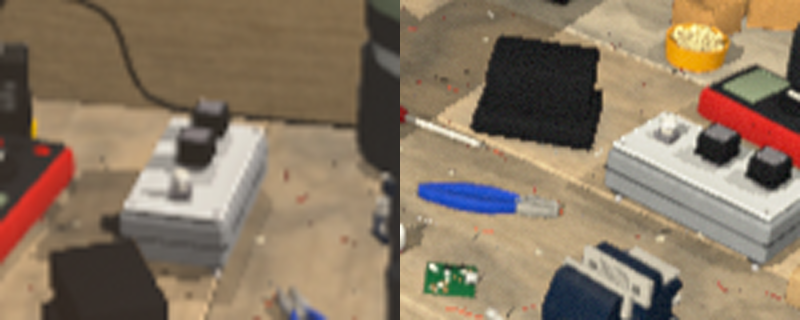

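The puller stands upright in the tray with the cap on its fork. The stud is bare, both square caps are on their studs, and the other things are untouched. Handing in.

```bash
python3 -c "
from rig import order; print(order.close_job())"
```

```text
the job is handed in; nothing more can be done
None
```

The round cap is off. The puller stands upright in the tray with the cap lying on its fork, and the gripper is clear above it. I handed the job in at about 40 s on the robot's clock.

- **Insertion:** I touched the plate with about 3 N, which means about 0.5 mm of travel. I slid the fork in just above the plate with no notable force until it stopped against the stud at about 3 N.
- **Pull:** The highest reading was 18 N, and about 1 N of that is the puller's weight. I read the force only at the end of each move, so a short peak between readings would not show.
- **Release of the cap:** The tool rose about 4 mm before the force fell to the tool's weight, more than the 1 mm of creep described. A mid-pull picture showed no slip of the handle in the fingers, so I kept pulling slowly.
- **Last pictures:** The stud is bare and both square caps are on their studs. The bystanders in view have not visibly moved. I compared them by eye and did not measure them.

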